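Shut the red air valve under the sliding cover

TASK

Push the aluminium cover of the bench air box straight back by its black bar, away from the end with the brass fittings, until it is fully home at the far end and the valves are uncovered. Then push the red valve handle clockwise (seen from above) a quarter turn until it is fully shut against its stop. Never lift the cover, leave the blue handle as it is, do not disturb the capacitor, jar and screwdriver lying around the box, and finish with the arm clear of everything.

Things in the scene. Friction and masses are not known exactly. Their poses are not given: they have to be found in the camera images.
- service_box: Blue steel bench air box, fixed, 292 (x) by 300 (y) by 82 mm high. Origin: centre of its underside, on the bench. x points away from the near end, which has two brass fittings sticking out 32 mm; y left of x; z up. The cover rides on side ledges at z 70 mm, between rims 6 mm thick standing to z 82 mm all round (inner faces x -140 and +140, y -144 and +144 mm).
- well (a point): Centre of the floor of the open valve well in the box's near half, at box x -68, y 0, z 6 mm. In the box frame the well spans x -132 to -4 mm and y -128 to +128 mm inside; beyond it the far half is a closed grey deck at z 68 mm.
- cover: Loose aluminium plate, 130 (x) by 284 (y) by 6 mm thick, about 0.45 kg, lying on the ledges with 2 mm play to each side; axes as the box's. Origin: centre of its underside (70 mm above the bench). At the start it hides the well, origin at x -73 to -55 mm in the box frame; fully home at the far rim it is at x +75 mm. It slides with about 2 to 4 N.
- cover_bar (a point): Middle of the top of the cover's black push bar, 30 mm above the cover's underside, straight above its origin. The bar is 14 mm thick (x), 120 mm long (y), and stands 24 mm above the plate; push its near face.
- red_handle (a joint): Angle (rad) of the marked valve's red lever handle, which has a white band: 0 = open, lever along the pipe, pointing to the box's near end (-x); grows clockwise seen from above; 1.571 = fully shut at its stop, lever across the pipe, pointing to the box's +y. It starts at 0 to 0.25, stays where it is left, and turns with about 0.15 N m.
- red_pivot (a point): On the red handle's turning axis, at the height of the handle's top (57 mm above the bench). The axis is upright and lies at x -35 mm, y -58 or +58 mm in the box frame; the two valves may be either way round.
- red_tip (a point): End of the red lever at its top face, 60 mm from the axis. The lever is 14 mm wide and 14 mm high (43 to 57 mm above the bench) from 6 to 60 mm from the axis; a steel hub of radius 11 mm surrounds the axis.
- blue_handle (a joint): Angle of the blue handle of the other valve, same make and meaning; it starts between 0 and 0.15 and must be left there.
- blue_tip (a point): End of the blue lever at its top face, 60 mm from its axis; same shape as the red one.
- capacitor: Bystander: loose blue electrolytic capacitor standing upright, diameter 35 mm, 60 mm high; origin at the centre of its underside.
- flux_jar: Bystander: loose small amber jar with a black cap, diameter 48 mm, 55 mm high; origin at the centre of its underside.
- screwdriver: Bystander: loose screwdriver with an orange handle lying on the bench, 150 mm long; origin on the bench under its middle, its own x axis along the tool towards the blade.

How it is judged:
On the way, in this order (a step that is already met when the one before it is completed fails the run):
1. the cover is pushed fully back, so that the well is uncovered (x of cover in the frame of service_box above 0.055 m and z of cover in the frame of service_box below 0.078 m), for 0.2 s.
2. the red handle is pushed fully shut (value of joint red_handle above 1.45 rad), for 0.2 s.
At the end, for the whole second after the job is handed in: The cover lies flat on its ledges within 20 mm of the far rim (origin beyond x +55 mm in the box frame), at rest; the red handle is past 1.45 rad; the blue tip is within 15 mm of where it was; capacitor, jar and screwdriver are within 20 mm of where they were (x of cover in the frame of service_box above 0.055 m and z of cover in the frame of service_box between 0.065 and 0.075 m and linear speed of cover below 0.02 m/s and value of joint red_handle above 1.45 rad and value of joint blue_handle below 0.4 rad and distance of blue_tip from where it was at the start of the episode below 0.015 m and distance of each of capacitor, flux_jar, screwdriver from where it was at the start of the episode below 0.02 m); the robot touches nothing.
It fails at once if the cover is lifted or tipped (more than 10 mm up, or 0.15 rad) (z of cover in the frame of service_box above 0.08 m or angle between cover's own z axis and vertical above 0.15 rad).
It fails at once if the blue handle is moved (tip by more than 15 mm) (distance of blue_tip from where it was at the start of the episode above 0.015 m).
It fails at once if a bystander is disturbed or lifted (moved more than 20 mm) (distance of any of capacitor, flux_jar, screwdriver from where it was at the start of the episode above 0.02 m).
It fails at once if the red handle is pushed while the cover is not back (value of joint red_handle above 0.6 rad and x of cover in the frame of service_box below 0.045 m).
It also fails if it takes over 48 s, if anything falls off the work surface, if the arm or the gripper's body presses on something with over 40 N, if the wrist force passes 120 N, or if a joint passes its speed limit or range.

ROBOT

A 7-joint arm with a two-finger parallel gripper is mounted at the origin on the work surface. World frame = base frame: x ahead of the robot, y to its left, z up, the work surface at z = 0. Lengths are in m, angles in rad, forces in N, time in s.
With the tool pointing down it reaches from about 0.425 to 1.025 m from the base axis. Payload 9.4 kg.
Tool frame: the origin (TCP) lies midway between the tips of the shut fingers; the grasp point (between the pads) lies 19 mm behind it; z points along the fingers, y is the direction in which the jaws open and shut (so a half turn about z gives the same grasp; the last joint's range is limited). The gripper opens to 85 mm and grips with 20 to 120 N. Pads are 22 mm wide; open, the fingers measure 114 mm over their backs; the gripper's body (76 mm by 85 mm) begins 54 mm behind the grasp point. The pads swing forward as they close: fully open they stand 13 mm farther back than shut.
Start: joints at [-1.317, 0.599, -0.003, 1.599, 0.002, 0.943, -0.08], TCP at [0.235, 0.686, 0.231] pointing down, gripper open.
Joint ranges: [-2.57, 2.57], [-0.35, 1.97], [-1.29, 1.29], [0.11, 2.56], [-1.05, 4.19], [0.11, 1.86], [-2.63, 2.63]. Speed limits (rad/s): [2.22, 2.22, 3.01, 3.01, 3.14, 3.14, 3.14].

INTERFACE

Orientations are given as a unit quaternion [x, y, z, w].
In Python, from plant import robot gives the robot as it stands.
- The arm moves only by the tool arm_command, never from a script. Its argument "motion" is a list of rows, each a list of 2 entries, a list of its own where there are three numbers: the shift along the tool's x, y, z each as a share of 0.04 m, from -1 to 1, then the turn, a rotation vector about the tool's x, y, z each as a share of 5 degrees, from -1 to 1. In form: [[[dx, dy, dz], [ax, ay, az]], ...]. A call has 1 to 5 rows; each row shifts and turns the commanded pose from where the row before left it, along the tool's axes as they then stand; what a row does not reach is not made up. A row lasts 1/10 s, in which the tool goes at most 50 mm and 8.59 degrees, less where a joint would pass 70% of its speed; a pose out of reach is approached as far as the arm can. A call with a number of a shift or a turn outside -1 to 1 is refused whole. A call with a gripper value outside its range is refused whole. "gripper" is the opening, from 0 (shut) to 1 (fully open), set as the call begins (left out, the last holds). The fingers move at their own pace and stop on an object; "force" is the grip in N (left out, the last holds). Time passes only in rows, so rows that do not move let the fingers close. It gives the time, the measured TCP pose, the force and the opening at its end, in the units of the state.
- robot.state(): the state, without advancing time (a new reading comes with each control period).
- robot.read_camera(name): name is "scene" or "side" or "wrist"; returns the picture (384x512x3 uint8, blue, green, red); there is no depth.
- robot.camera_params(name): a dict with "intrinsics" (3x3 intrinsics, pixels), "world_from_camera" (4x4, takes a point from camera to world coordinates). Camera axes: x right, y down, z forward; pixel columns grow to the right and rows downward; lengths in m; the calibration is good to about 2 mm. A picture is of the moment at which its call begins: read the wrist's pose just before it. camera_params takes no time and is no camera call; for the wrist camera it gives the pose at the moment of the call.
- robot.sign_off(): hands the job in, once; it reports no verdict.
Trained networks look in the newest picture that a camera, given by its name, has taken for a name from the list of things; names that differ only in an ending like _2 or _b are one class to them, and where a whole thing is asked for, a point or a joint stands for the part that bears it (a point fixed in the world has none). Each returns a list of dicts, best first, with "score" (0 to 1); they miss things now and then, are a little off and sometimes report something else, mostly with a low value. They report only what shows in the picture. A call takes as long as a camera call.
- robot.masks_of(camera, thing): "region" (384x512 bool, what is visible of it) and "pixel" ([column, row] in pixels, amid what is visible of it).
The state is a dict: "clock": time; "joint_pos": joint angles; "joint_velocities": joint speeds; "joint_torque": joint torques, N m; "tool_pos": TCP position; "orientation": TCP orientation; "contact_force": force on the tool from outside, world axes, zero at the start; "torque": the same for the moment, N m; "opening": opening from 0.0 (shut) to 1.0 (fully open).
Only numpy, scipy, OpenCV 4.12 (cv2) and the standard library are available. Lean on these libraries where they do the work, as an engineer would, in place of code of your own. Each camera call takes 0.05 s, during which the arm holds its last target.

## Working session

There is one attempt and no reset: what is moved stays moved. The work goes in short steps, Python scripts to look and compute and a tool call to move; the robot and the scene stay as the last step left them, time stands still between calls to the robot, and variables do not carry over. Pictures are saved under pics/ and viewed, and the job is handed in when it is done.

Besides the shell and the picture viewer there is one more tool, called after ">>>" by a JSON object that holds its "api" and its "payload", one argument or row to a line. arm_command: Moves the arm, as the interface text tells. Its arguments: {"type":"object","properties":{"motion":{"type":"array"},"gripper":{"type":"number"},"force":{"type":"number"}},"required":["motion"]}

```bash
mkdir -p pics; ls; python3 - <<'E'
from plant import robot
import cv2
for n in ("scene","side"):
    im=robot.read_camera(n); cv2.imwrite(f"pics/{n}0.png",im)
    p=robot.camera_params(n); print(n,p["intrinsics"],p["world_from_camera"])
print(robot.state())
E
```

```text
pics
scene [[359.17964551   0.         259.64863165]
 [  0.         359.17964551 188.9462892 ]
 [  0.           0.           1.        ]] [[ 0.12092564  0.50578947 -0.85413933  1.23505403]
 [ 0.99263884 -0.05579143  0.10749625 -0.05103616]
 [ 0.00671682 -0.86085093 -0.50881289  0.48094908]
 [ 0.          0.          0.          1.        ]]
side [[355.72623877   0.         260.0235234 ]
 [  0.         355.72623877 188.95093191]
 [  0.           0.           1.        ]] [[ 0.93623441 -0.23776076  0.25871789  0.37112375]
 [-0.35124184 -0.61291865  0.7077852  -0.59873699]
 [-0.00971053 -0.75352541 -0.65734706  0.66046569]
 [ 0.          0.          0.          1.        ]]
{'clock': 0.1, 'joint_pos': array([-1.31668184,  0.60005489, -0.00253528,  1.60007299,  0.00182295,
        0.94289187, -0.07980031]), 'joint_velocities': array([-5.48858489e-04, -2.61992754e-03,  3.88367425e-06, -2.08752813e-03,
       -7.19139707e-04, -3.82435048e-04, -1.51102613e-03]), 'joint_torque': array([ 5.99468258e-03, -7.77991390e+01,  1.57005664e+00, -2.58617592e+01,
        1.26250225e-02,  5.53053163e-03,  2.64834298e-06]), 'tool_pos': array([0.23537283, 0.68527277, 0.23048812]), 'orientation': array([ 1.64621919e-01,  9.86356485e-01, -7.11620884e-04, -3.99331511e-05]), 'contact_force': array([ 0.45291089, -0.38327859, -0.04414457]), 'torque': array([-0.03872151, -0.04343594, -0.02723291]), 'opening': 1.0015120470270298}
```

View pics/scene0.png

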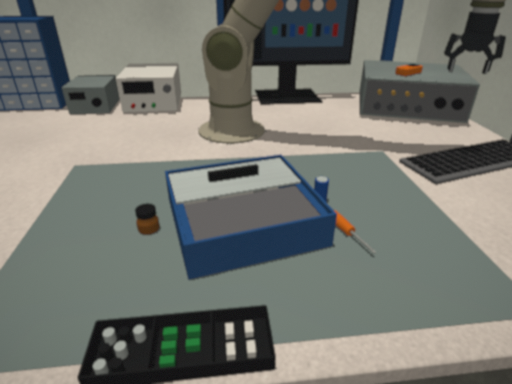

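View pics/side0.png

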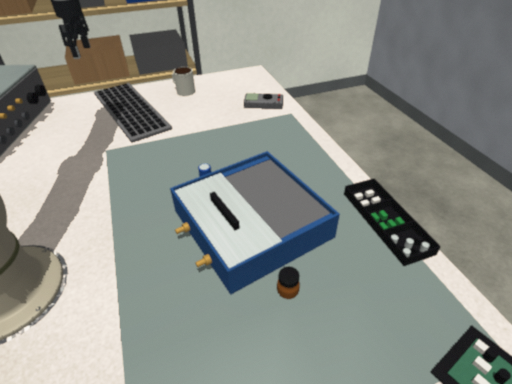

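The scene view shows the box at about (250,215), with its fittings end facing the robot. The jar is at (147,218), the capacitor at (321,188), and the screwdriver at (355,235). The side view agrees, with the fittings at (183,229) and (205,262). Next I'll zoom in to fit the pose.

```bash
python3 - <<'E'
import cv2
a=cv2.imread("pics/scene0.png")[145:285,155:345]; cv2.imwrite("pics/sc.png",cv2.resize(a,None,fx=4,fy=4,interpolation=cv2.INTER_CUBIC))
a=cv2.imread("pics/side0.png")[145:295,160:350]; cv2.imwrite("pics/sd.png",cv2.resize(a,None,fx=4,fy=4,interpolation=cv2.INTER_CUBIC))
E
```

```text
(no output)
```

View pics/sc.png

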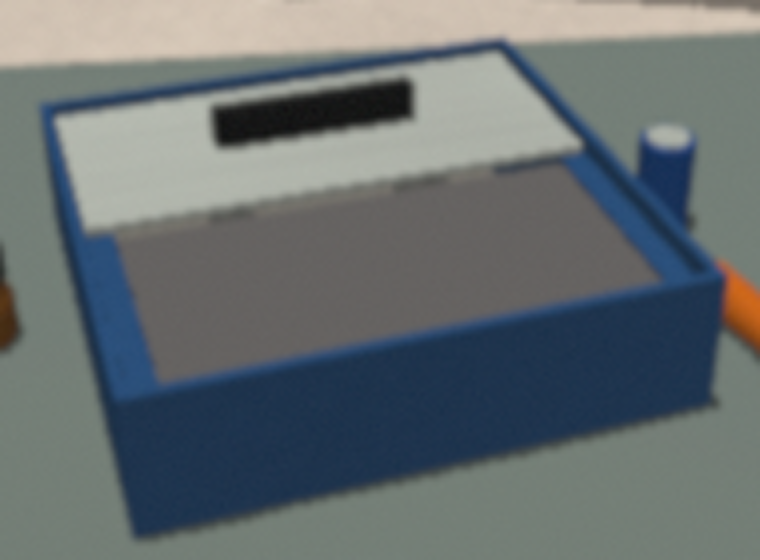

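View pics/sd.png

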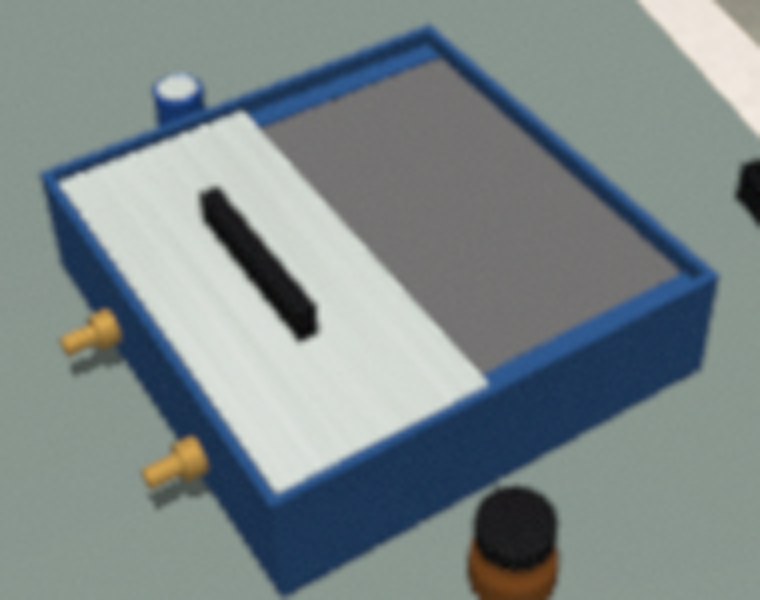

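```bash
cat > h.py <<'E'
import numpy as np, cv2
from plant import robot
from scipy.optimize import least_squares
P={n:robot.camera_params(n) for n in("scene","side")}
def proj(n,X,p=None):
    p=p or P[n]; T=np.linalg.inv(p["world_from_camera"]); c=(T[:3,:3]@np.atleast_2d(X).T).T+T[:3,3]
    u=(p["intrinsics"]@c.T).T; return u[:,:2]/u[:,2:]
def ray(n,uv,z,p=None):
    p=p or P[n]; d=p["world_from_camera"][:3,:3]@np.linalg.inv(p["intrinsics"])@[uv[0],uv[1],1]; o=p["world_from_camera"][:3,3]
    return o+d*(z-o[2])/d[2]
def b2w(q,X):
    X=np.atleast_2d(X); c,s=np.cos(q[2]),np.sin(q[2]); return np.c_[q[0]+c*X[:,0]-s*X[:,1],q[1]+s*X[:,0]+c*X[:,1],X[:,2]]
def w2b(q,X):
    X=np.atleast_2d(X); c,s=np.cos(q[2]),np.sin(q[2]); d=X[:,:2]-np.array(q[:2]); return np.c_[c*d[:,0]+s*d[:,1],-s*d[:,0]+c*d[:,1],X[:,2]]
E
python3 - <<'E'
from h import *
B=lambda *a:np.array(a)/1000
sc=[((501,40),(-146,150,82)),((43,106),(-146,-150,82)),((720,276),(146,150,82)),((118,402),(146,-150,82)),((140,538),(146,-150,0)),((714,404),(146,150,0))]
sd=[((43,176),(-146,150,82)),((275,502),(-146,-150,82)),((430,27),(146,150,82)),((717,277),(146,-150,82)),((285,596),(-146,-150,0)),((700,368),(146,-150,0))]
cs=[((583,150),142),((85,234),-142)]; cd=[((246,112),142),((488,382),-142)]
o={"scene":(155,145),"side":(160,145)}
px=lambda n,u:np.array(u)/4-.375+np.array(o[n])
def f(q,names=("scene","side")):
    r=[]
    for n,L,C in(("scene",sc,cs),("side",sd,cd)):
        if n not in names: continue
        for u,X in L: r.append(proj(n,b2w(q,B(*X)))[0]-px(n,u))
        for u,y in C: r.append(proj(n,b2w(q,np.array([q[3]+.065,y/1000,.076])))[0]-px(n,u))
    return np.ravel(r)
for nm in (("scene","side"),("scene",),("side",)):
    s=least_squares(f,[.7,0,0,-.06],args=(nm,)); print(nm,s.x.round(4),np.abs(s.fun).max(),np.sqrt(np.mean(s.fun**2)))
    if len(nm)==2: q=s.x
print(s.fun.round(1).tolist())
print("bar",b2w(q,[q[3],0,.1]),"pivots",b2w(q,[[-.035,.058,.057],[-.035,-.058,.057]]))
for t in("capacitor","flux_jar","screwdriver","cover"):
    for n in("scene","side"):
        m=robot.masks_of(n,t)
        if m: print(t,n,m[0]["score"],m[0]["pixel"],ray(n,m[0]["pixel"],{"capacitor":.03,"flux_jar":.027,"screwdriver":.01,"cover":.08}[t]).round(3))
E
```

```text
('scene', 'side') [ 0.5648 -0.0045  0.2155 -0.0714] 2.58168801136992 0.9537059648102848
('scene',) [ 0.5643 -0.005   0.2194 -0.0667] 2.368269046380533 0.9618862557328097
('side',) [ 0.5653 -0.0042  0.2123 -0.0736] 1.3742222917828428 0.7762925357709094
[-0.6, -1.4, -0.6, 0.7, 0.1, -1.3, 0.9, -0.9, -0.4, 0.6, 0.5, 0.1, -0.9, -0.7, 0.9, 0.7]
bar [[ 0.49501301 -0.0197561   0.1       ]] pivots [[ 0.51816073  0.04468398  0.057     ]
 [ 0.54296488 -0.06863307  0.057     ]]
capacitor scene 0.62 [321.1, 187.3] [0.487 0.197 0.03 ]
capacitor side 0.44 [205.7, 164.9] [0.509 0.238 0.03 ]
flux_jar scene 0.66 [145.0, 218.9] [ 0.572 -0.218  0.027]
flux_jar side 0.83 [288.5, 282.1] [ 0.572 -0.214  0.027]
screwdriver scene 0.52 [348.2, 227.0] [0.628 0.222 0.01 ]
cover scene 0.76 [229.6, 181.5] [ 0.522 -0.03   0.08 ]
cover side 0.58 [222.9, 220.4] [ 0.484 -0.045  0.08 ]
```

Box pose fits at about (0.565, -0.0045), yaw 0.2155, and the cover is at about -71 mm. First I'll turn the tool to line up with the box.

>>> {"api": "arm_command", "payload": {
  "motion": [
    [[0,0,0],[0,0,-1]],
    [[0,0,0],[0,0,-1]],
    [[0,0,0],[0,0,-1]],
    [[0,0,0],[0,0,-1]],
    [[0,0,0],[0,0,-1]]
  ],
  "gripper": 0.4
}}

```text
clock: 1.0
tool_pos: [0.2355, 0.6857, 0.2313]
orientation: [-0.055, 0.999, -0.0, 0.0]
contact_force: [-0.1, 1.1, -0.1]
opening: 0.401
```

>>> {"api": "arm_command", "payload": {
  "motion": [
    [[0,0,0],[0,0,-1]],
    [[0,0,0],[0,0,-0.26]]
  ]
}}

```text
clock: 1.2
tool_pos: [0.2357, 0.6856, 0.2313]
orientation: [-0.108, 0.994, 0.0, -0.0]
contact_force: [0.3, -0.2, -0.8]
opening: 0.403
```

```bash
cat >> h.py <<'E'
q=[.5648,-.0045,.2155]
from scipy.spatial.transform import Rotation as R
def go(target_box,z):
    "shift in units to reach box-frame x,y (m) and height z, tool axes"
    s=robot.state(); t=b2w(q,[[*target_box,z]])[0]; Rm=R.from_quat(s["orientation"])
    d=Rm.inv().apply(t-s["tool_pos"])/.04
    tx=Rm.apply([1,0,0]); yaw=np.arctan2(-tx[1],-tx[0])
    print("t",round(s["clock"],2),"box",w2b(q,s["tool_pos"]).round(4),"yawerr deg",np.degrees(yaw-q[2]).round(2),"F",s["contact_force"].round(1),"units",d.round(2),"open",round(s["opening"],2))
E
python3 - <<'E'
from h import *
go((-.11,0),.231)
t=w2b(q,[.45,.3,.231])[0]; go(t[:2],.231)
E
```

```text
t 1.2 box [[-0.1739  0.7445  0.2313]] yawerr deg 0.11 F [ 0.3 -0.2 -0.8] units [-1.560e+00 -1.862e+01  1.000e-02] open 0.4
t 1.2 box [[-0.1739  0.7445  0.2313]] yawerr deg 0.11 F [ 0.3 -0.2 -0.8] units [-3.150e+00 -1.057e+01  1.000e-02] open 0.4
```

>>> {"api": "arm_command", "payload": {
  "motion": [
    [[-0.3,-0.9,0],[0,0,0]],
    [[-0.3,-0.95,0],[0,0,0]],
    [[-0.3,-0.95,0],[0,0,0]],
    [[-0.3,-0.95,0],[0,0,0]],
    [[-0.3,-0.95,0],[0,0,0]]
  ]
}}

```text
clock: 1.7
tool_pos: [0.335, 0.5135, 0.2315]
orientation: [-0.107, 0.994, 0.0, 0.0]
contact_force: [0.2, 0.7, -0.3]
opening: 0.4
```

>>> {"api": "arm_command", "payload": {
  "motion": [
    [[-0.3,-0.95,0],[0,0,0]],
    [[-0.3,-0.95,0],[0,0,0]],
    [[-0.3,-0.95,0],[0,0,0]],
    [[-0.3,-0.95,0],[0,0,0]],
    [[-0.3,-0.95,0],[0,0,0]]
  ]
}}

```text
clock: 2.2
tool_pos: [0.4343, 0.3407, 0.2316]
orientation: [-0.107, 0.994, 0.0, 0.0]
contact_force: [0.5, 0.2, 0.3]
opening: 0.399
```

>>> {"api": "arm_command", "payload": {
  "motion": [
    [[0,-1,0],[0,0,0]],
    [[0.2,-1,0],[0,0,0]],
    [[0.2,-1,0],[0,0,0]],
    [[0.2,-1,0],[0,0,0]],
    [[0.2,-1,0],[0,0,0]]
  ]
}}

```text
clock: 2.7
tool_pos: [0.445, 0.1383, 0.2315]
orientation: [-0.107, 0.994, 0.0, 0.0]
contact_force: [0.2, 0.4, 0.4]
opening: 0.405
```

```bash
python3 - <<'E'
from h import *
go((-.12,0),.231)
p=robot.camera_params("wrist"); im=robot.read_camera("wrist"); cv2.imwrite("pics/w1.png",im); np.savez("w1.npz",K=p["intrinsics"],T=p["world_from_camera"]); print(p["world_from_camera"])
E
```

```text
t 2.7 box [[-0.0865  0.1651  0.2315]] yawerr deg -0.1 F [0.2 0.4 0.4] units [ 0.83 -4.13  0.01] open 0.4
[[-2.11859747e-01  9.34332501e-01  2.86597672e-01  3.72606873e-01]
 [ 9.77299997e-01  2.02666771e-01  6.17324580e-02  1.23662150e-01]
 [-4.05182980e-04  2.93170527e-01 -9.56060081e-01  3.74537245e-01]
 [ 0.00000000e+00  0.00000000e+00  0.00000000e+00  1.00000000e+00]]
```

View pics/w1.png

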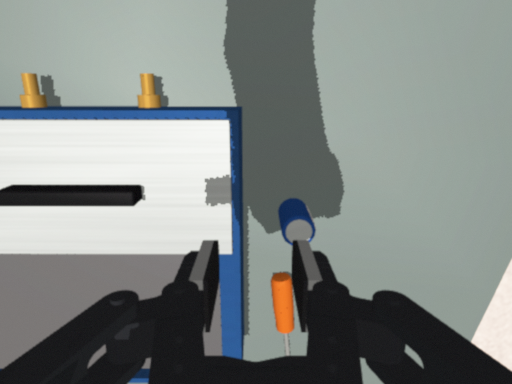

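The wrist view shows the box's near +y corner at (242,107), the bar end at (141,195), the capacitor at (297,220), and the screwdriver at (283,305). The box edges line up with the image axes. I'll check the fit against this view and move on.

>>> {"api": "arm_command", "payload": {
  "motion": [
    [[0.03,-0.83,0],[0,0,0]],
    [[0.2,-0.83,0],[0,0,0]],
    [[0.2,-0.83,0],[0,0,0]],
    [[0.2,-0.83,0],[0,0,0]],
    [[0.2,-0.83,0],[0,0,0]]
  ]
}}

```text
clock: 3.25
tool_pos: [0.4482, -0.0305, 0.2316]
orientation: [-0.107, 0.994, 0.0, 0.0]
contact_force: [0.8, 0.2, 0.3]
opening: 0.401
```

```bash
python3 - <<'E'
from h import *
d=np.load("w1.npz"); p={"intrinsics":d["K"],"world_from_camera":d["T"]}
print(proj("",b2w(q,[[-.146,.15,.082],[-.071-.007,.06,.1],[-.064,.06,.1],[-.006,.142,.076]]),p).round(1), w2b(q,ray("",(242,107),.082,p)),w2b(q,ray("",(135,185),.1,p)),w2b(q,ray("",(232,254),.076,p)))
p=robot.camera_params("wrist"); im=robot.read_camera("wrist"); cv2.imwrite("pics/w2.png",im); np.savez("w2.npz",K=p["intrinsics"],T=p["world_from_camera"])
go((-.11,0),.082)
E
```

```text
[[236.  109. ]
 [131.2 192.1]
 [133.  207.6]
 [230.9 254.8]] [[-0.14764345  0.15510331  0.082     ]] [[-0.08432766  0.06390644  0.1       ]] [[-0.00687947  0.143116    0.076     ]]
t 3.3 box [[-0.1212 -0.0056  0.2315]] yawerr deg -0.39 F [-0.2 -5.3  0.1] units [-0.28  0.15  3.74] open 0.4
```

View pics/w2.png

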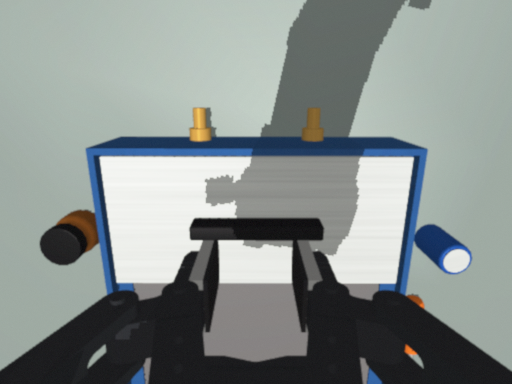

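```bash
python3 - <<'E'
from h import *
d=np.load("w2.npz"); p={"intrinsics":d["K"],"world_from_camera":d["T"]}
print("cam box",w2b(q,p["world_from_camera"][:3,3]))
for uv,z,l in [((89,150),.082,"-146,-150"),((426,150),.082,"-146,150"),((115,284),.076,"c+65,-142"),((397,284),.076,"c+65,142"),((191,239),.1,"c+7,-60"),((323,239),.1,"c+7,60"),((191,226),.1,"c-7"),((195,219),.076,"c-7"),((318,219),.076,"c-7")]:
    print(l,(w2b(q,ray("",uv,z,p))*1000).round(1))
E
python3 -c "
import cv2
a=cv2.imread('pics/w2.png')[130:300,80:440]; cv2.imwrite('pics/w2z.png',cv2.resize(a,None,fx=2.2,fy=2.2,interpolation=cv2.INTER_CUBIC))"
```

```text
cam box [[-0.19336605  0.00067756  0.3745568 ]]
-146,-150 [[-144.3 -145.5   82. ]]
-146,150 [[-143.8  150.5   82. ]]
c+65,-142 [[  -6.3 -142.2   76. ]]
c+65,142 [[ -5.9 144.4  76. ]]
c+7,-60 [[-67.1 -57.  100. ]]
c+7,60 [[-66.9  61.1 100. ]]
c-7 [[-79.6 -56.3 100. ]]
c-7 [[-76.9 -57.   76. ]]
c-7 [[-76.7  60.4  76. ]]
```

View pics/w2z.png

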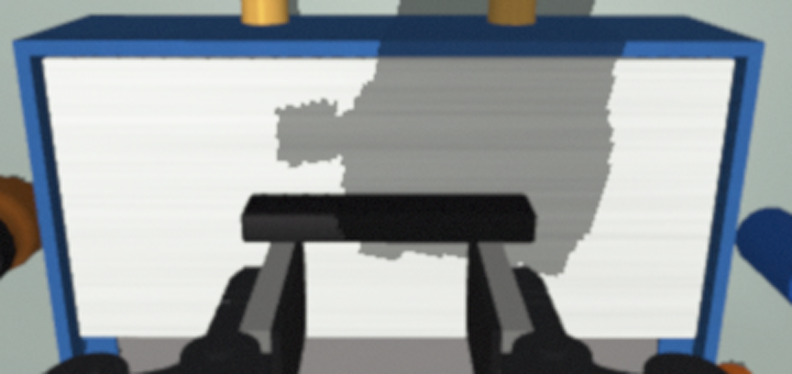

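The fit holds to about 2 mm, with the bar's near face at box x about -79 mm. Going down behind the bar.

>>> {"api": "arm_command", "payload": {
  "motion": [
    [[-0.25,0.17,0.7],[0,0,0.07]],
    [[0,0,0.9],[0,0,0]],
    [[0,0,0.9],[0,0,0]],
    [[0,0,0.8],[0,0,0]],
    [[0,0,0.4],[0,0,0]]
  ]
}}

```text
clock: 3.8
tool_pos: [0.4559, -0.0202, 0.0812]
orientation: [-0.104, 0.995, 0.0, -0.001]
contact_force: [0.6, -0.1, 0.1]
opening: 0.397
```

```bash
sed -i 's/^q=.*/q=[.5648,-.0030,.2155]/' h.py; python3 - <<'E'
from h import *
go((.055,0),.083)
im=robot.read_camera("side"); cv2.imwrite("pics/s2.png",cv2.resize(im[100:300,120:380],None,fx=3,fy=3))
E
```

```text
t 3.8 box [[-0.1101  0.0065  0.0812]] yawerr deg -0.43 F [ 0.6 -0.1  0.1] units [-4.13 -0.13 -0.05] open 0.4
```

View pics/s2.png

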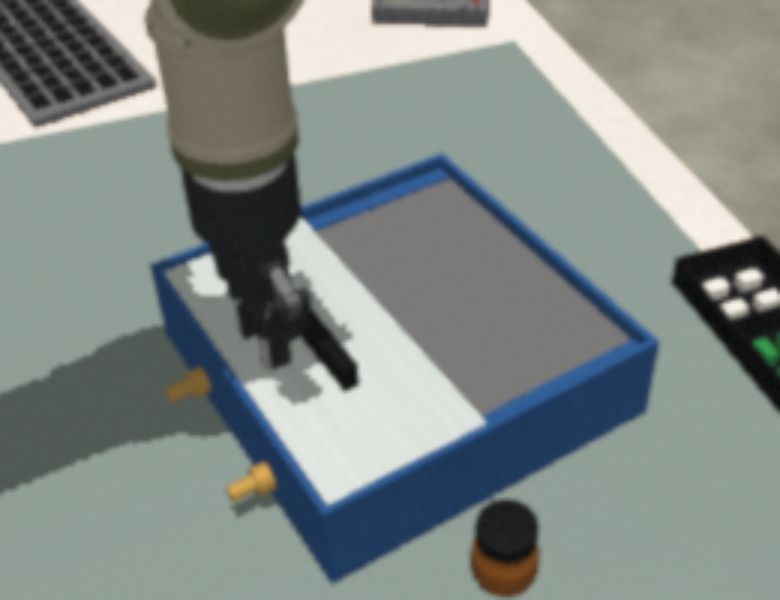

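The side view shows both fingers down behind the bar, clear of the plate and rim. Pushing now.

>>> {"api": "arm_command", "payload": {
  "motion": [
    [[-0.2,-0.15,0],[0,0,-0.09]],
    [[-0.3,0,0],[0,0,0]],
    [[-0.3,0,0],[0,0,0]],
    [[-0.3,0,0],[0,0,0]],
    [[-0.3,0,0],[0,0,0]]
  ]
}}

```text
clock: 4.35
tool_pos: [0.513, -0.0144, 0.084]
orientation: [-0.108, 0.994, -0.0, -0.0]
contact_force: [-5.1, -1.3, 3.2]
opening: 0.402
```

>>> {"api": "arm_command", "payload": {
  "motion": [
    [[-0.3,0,0],[0,0,0]],
    [[-0.3,0,0],[0,0,0]],
    [[-0.3,0,0],[0,0,0]],
    [[-0.3,0,0],[0,0,0]],
    [[-0.3,0,0],[0,0,0]]
  ]
}}

```text
clock: 4.85
tool_pos: [0.5715, -0.0013, 0.0838]
orientation: [-0.108, 0.994, -0.0, -0.0]
contact_force: [-5.2, -1.2, 3.0]
opening: 0.398
```

```bash
python3 - <<'E'
from h import *
go((.052,0),.083)
im=robot.read_camera("side"); cv2.imwrite("pics/s3.png",cv2.resize(im[100:300,120:380],None,fx=3,fy=3))
E
```

```text
t 4.85 box [[0.0069 0.0002 0.0838]] yawerr deg 0.1 F [-5.2 -1.2  3. ] units [-1.13 -0.01  0.02] open 0.4
```

View pics/s3.png

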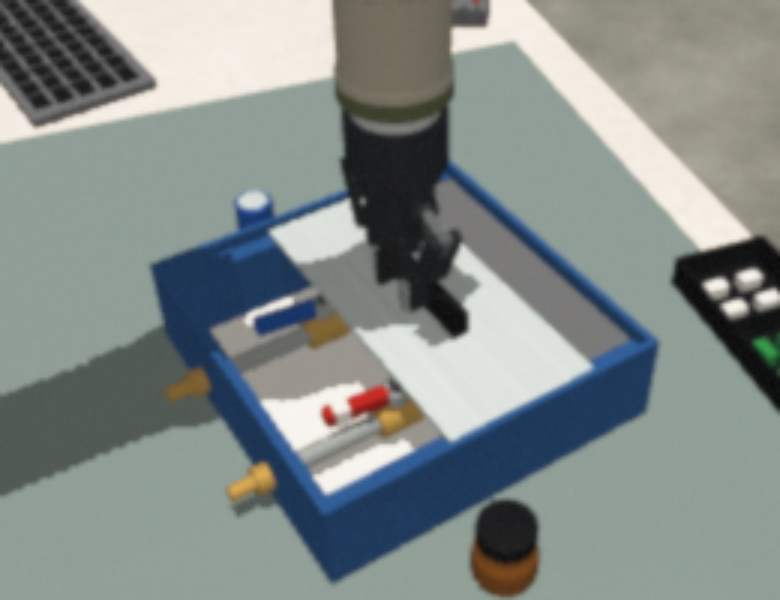

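The cover slides well. The red handle turns out to be on the -y side, at (355,405) in the zoomed view. Finishing the push.

>>> {"api": "arm_command", "payload": {
  "motion": [
    [[-0.3,0,-0.05],[0,0,0]],
    [[-0.3,0,0],[0,0,0]],
    [[-0.25,0,0],[0,0,0]],
    [[-0.15,0,0],[0,0,0]],
    [[-0.1,0,0],[0,0,0]]
  ]
}}

```text
clock: 5.4
tool_pos: [0.6142, 0.0081, 0.0853]
orientation: [-0.108, 0.994, -0.0, -0.0]
contact_force: [-5.7, -1.6, 3.3]
opening: 0.398
```

>>> {"api": "arm_command", "payload": {
  "motion": [
    [[-0.1,0,0],[0,0,0]],
    [[-0.05,0,0],[0,0,0]]
  ]
}}

```text
clock: 5.6
tool_pos: [0.6194, 0.0092, 0.0852]
orientation: [-0.108, 0.994, -0.0, -0.001]
contact_force: [-9.2, -1.1, 6.9]
opening: 0.4
```

```bash
python3 - <<'E'
from h import *
go((.06,0),.083)
im=robot.read_camera("side"); cv2.imwrite("pics/s4.png",cv2.resize(im[100:300,120:380],None,fx=3,fy=3))
E
```

```text
t 5.6 box [[0.056  0.0003 0.0852]] yawerr deg 0.09 F [-9.2 -1.1  6.9] units [-0.1  -0.01  0.05] open 0.4
```

View pics/s4.png

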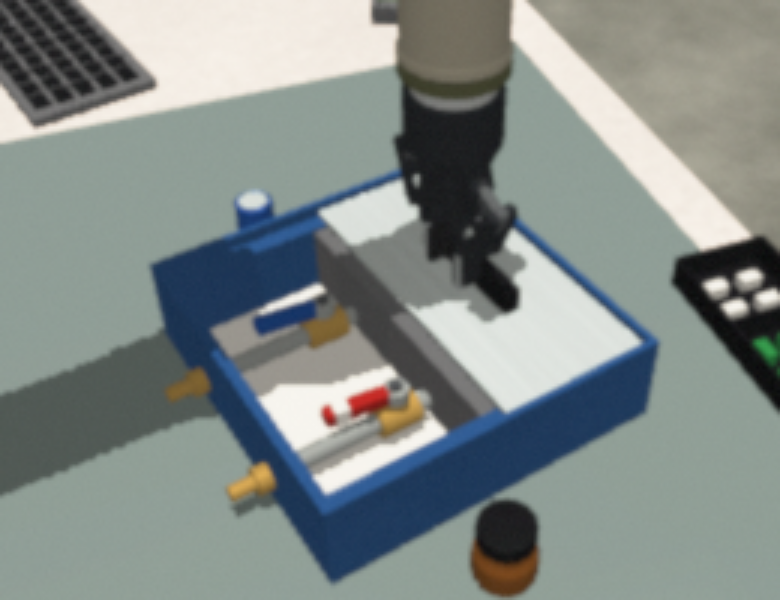

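The cover is against the far rim: the force rose to 9 N at TCP x 56 mm, where home was predicted. I'll back off, lift, shut the gripper and move over the red valve.

>>> {"api": "arm_command", "payload": {
  "motion": [
    [[0.4,0,0],[0,0,0]],
    [[0.4,0,-0.4],[0,0,0]],
    [[0,0,-0.9],[0,0,0]],
    [[0,0,-0.9],[0,0,0]],
    [[0.4,-0.4,-0.6],[0,0,0]]
  ],
  "gripper": 0
}}

```text
clock: 6.15
tool_pos: [0.5795, -0.0139, 0.2]
orientation: [-0.11, 0.994, 0.001, 0.003]
contact_force: [-0.1, 0.1, 0.3]
opening: 0.002
```

>>> {"api": "arm_command", "payload": {
  "motion": [
    [[0.7,-0.6,0],[0,0,0]],
    [[0.7,-0.6,0],[0,0,0]],
    [[0.6,-0.6,0],[0,0,0]],
    [[0.4,-0.3,0],[0,0,0]],
    [[0,0,0],[0,0,0]]
  ]
}}

```text
clock: 6.65
tool_pos: [0.4998, -0.1221, 0.1977]
orientation: [-0.106, 0.994, -0.001, 0.001]
contact_force: [0.5, 0.2, -0.4]
opening: -0.001
```

```bash
python3 - <<'E'
from h import *
go((-.08,-.098),.2)
p=robot.camera_params("wrist"); im=robot.read_camera("wrist"); cv2.imwrite("pics/w3.png",im); np.savez("w3.npz",K=p["intrinsics"],T=p["world_from_camera"])
print(proj("",b2w(q,[[-.035,-.058,.057],[-.095,-.058,.057],[-.035,.058,.057]]),p))
im=robot.read_camera("side"); cv2.imwrite("pics/s5.png",cv2.resize(im[100:300,120:380],None,fx=3,fy=3))
E
```

```text
t 6.65 box [[-0.089  -0.1025  0.1977]] yawerr deg -0.14 F [ 0.5  0.2 -0.4] units [-0.22  0.11 -0.06] open -0.0
[[302.73500134 236.25695977]
 [305.43631172 172.80945183]
 [428.775621   236.04978867]]
```

View pics/w3.png

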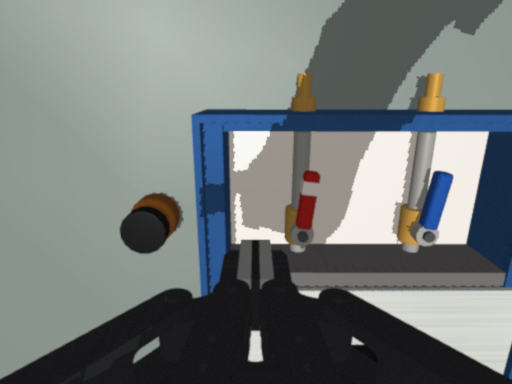

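View pics/s5.png

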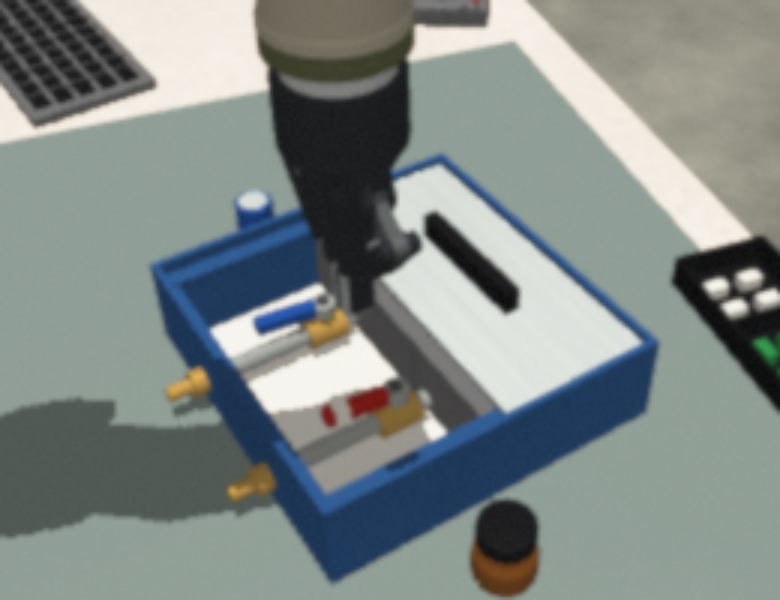

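In the wrist view the red pivot at (302,236) matches the prediction, and the lever tip at (312,172) puts its angle near 0.13 rad. The blue lever is at (435,205). I'll lower the shut fingers on the red lever's -y side.

>>> {"api": "arm_command", "payload": {
  "motion": [
    [[-0.18,0.1,0.6],[0,0,0]],
    [[0,0,0.9],[0,0,0]],
    [[0,0,0.9],[0,0,0]],
    [[0,0,0.8],[0,0,0]],
    [[0,0,0.58],[0,0,0]]
  ]
}}

```text
clock: 7.25
tool_pos: [0.5081, -0.1123, 0.044]
orientation: [-0.11, 0.994, 0.0, 0.0]
contact_force: [-0.2, 0.0, 0.1]
opening: 0.0
```

```bash
python3 - <<'E'
from h import *
go((-.082,-.073),.046)
for n in ("side","wrist"):
    im=robot.read_camera(n); cv2.imwrite(f"pics/{n}6.png",cv2.resize(im[100:300,120:380],None,fx=3,fy=3) if n=="side" else im)
E
```

```text
t 7.25 box [[-0.0788 -0.0947  0.044 ]] yawerr deg 0.23 F [-0.2  0.   0.1] units [ 0.08  0.54 -0.05] open 0.0
```

View pics/side6.png

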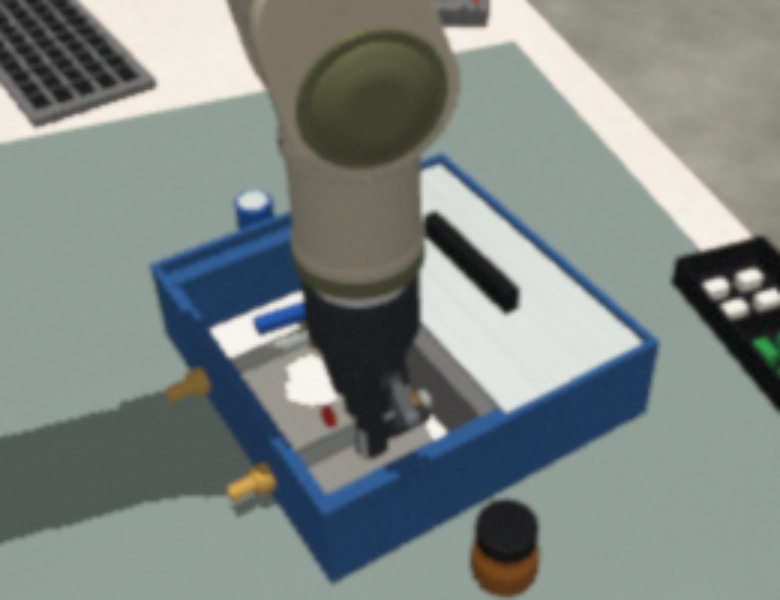

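View pics/wrist6.png

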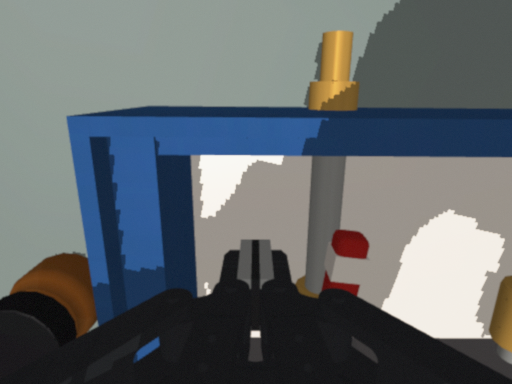

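Both views show the fingers in the well beside the lever, touching nothing. Pushing along the arc.

>>> {"api": "arm_command", "payload": {
  "motion": [
    [[0.04,0.28,0],[0,0,0]],
    [[0.04,0.27,0],[0,0,0]],
    [[0.03,0.22,0],[0,0,0]],
    [[0.02,0.23,0],[0,0,0]],
    [[-0.06,0.24,0],[0,0,0]]
  ]
}}

```text
clock: 7.85
tool_pos: [0.4935, -0.0659, 0.047]
orientation: [-0.108, 0.994, -0.0, 0.001]
contact_force: [0.7, -4.8, 1.3]
opening: -0.002
```

>>> {"api": "arm_command", "payload": {
  "motion": [
    [[-0.09,0.24,0],[0,0,0]],
    [[-0.14,0.18,0],[0,0,0]],
    [[-0.14,0.15,0],[0,0,0]],
    [[-0.17,0.1,0],[0,0,0]],
    [[-0.18,0.08,0],[0,0,0]]
  ]
}}

```text
clock: 8.35
tool_pos: [0.5148, -0.0301, 0.0458]
orientation: [-0.109, 0.994, 0.0, -0.001]
contact_force: [-3.0, -3.5, -1.0]
opening: -0.002
```

```bash
python3 - <<'E'
from h import *
go((-.05,-.016),.046)
for n in ("side","wrist"):
    im=robot.read_camera(n); cv2.imwrite(f"pics/{n}7.png",cv2.resize(im[100:300,120:380],None,fx=3,fy=3) if n=="side" else im)
E
```

```text
t 8.35 box [[-0.0546 -0.0158  0.0458]] yawerr deg 0.12 F [-3.  -3.5 -1. ] units [-0.12 -0.   -0.01] open -0.0
```

View pics/side7.png

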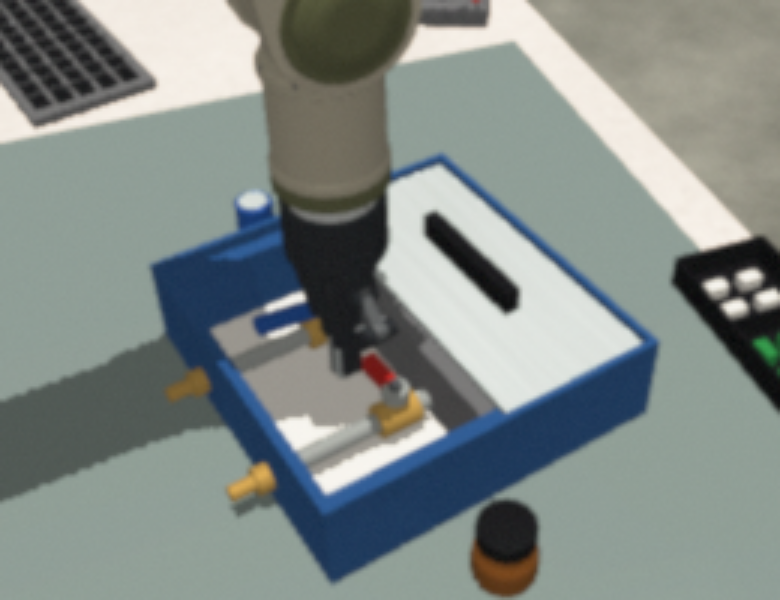

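View pics/wrist7.png

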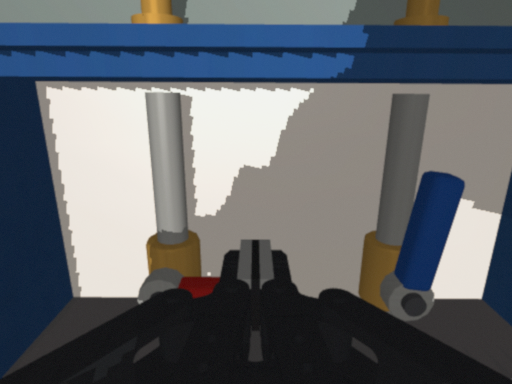

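The red lever at (375,370) in the zoomed side view is nearly across the pipe. I'll press on gently until the force shows it has reached the stop.

>>> {"api": "arm_command", "payload": {
  "motion": [
    [[-0.1,0,0],[0,0,0]],
    [[-0.08,0,0],[0,0,0]],
    [[0,0,0],[0,0,0]]
  ]
}}

```text
clock: 8.75
tool_pos: [0.5162, -0.0296, 0.0455]
orientation: [-0.108, 0.994, 0.0, -0.006]
contact_force: [-15.9, -1.7, 9.6]
opening: -0.003
```

At the stop: 16 N, with the tool barely moving. I'll back off, lift clear, and look.

>>> {"api": "arm_command", "payload": {
  "motion": [
    [[0.2,0,0],[0,0,0]],
    [[0.4,0,0],[0,0,0]],
    [[0,0,-0.6],[0,0,0]],
    [[0,0,-1],[0,0,0]],
    [[0,0,-1],[0,0,0]]
  ]
}}

```text
clock: 9.25
tool_pos: [0.4992, -0.0339, 0.1512]
orientation: [-0.109, 0.994, 0.0, 0.0]
contact_force: [0.8, -1.2, -0.9]
opening: 0.003
```

>>> {"api": "arm_command", "payload": {
  "motion": [
    [[0,0,-1],[0,0,0]],
    [[0,0,-1],[0,0,0]],
    [[0,-0.6,-0.5],[0,0,0]],
    [[0,-0.6,0],[0,0,0]],
    [[0,0,0],[0,0,0]]
  ]
}}

```text
clock: 9.75
tool_pos: [0.5107, -0.084, 0.2515]
orientation: [-0.107, 0.994, -0.001, 0.002]
contact_force: [-1.0, 0.9, -0.8]
opening: -0.001
```

```bash
python3 - <<'E'
from h import *
go((-.09,-.08),.22)
p=robot.camera_params("wrist"); im=robot.read_camera("wrist"); cv2.imwrite("pics/wrist8.png",im)
print(proj("",b2w(q,[[-.035,-.058,.057],[-.035,.002,.057]]),p))
np.savez("w8.npz",K=p["intrinsics"],T=p["world_from_camera"])
for n in("side","scene"):
    im=robot.read_camera(n); cv2.imwrite(f"pics/{n}8.png",im)
E
```

```text
t 9.75 box [[-0.0702 -0.0675  0.2515]] yawerr deg -0.09 F [-1.   0.9 -0.8] units [ 0.5  -0.31  0.79] open -0.0
[[263.71402994 198.31262849]
 [320.42921617 198.26252942]]
```

View pics/wrist8.png

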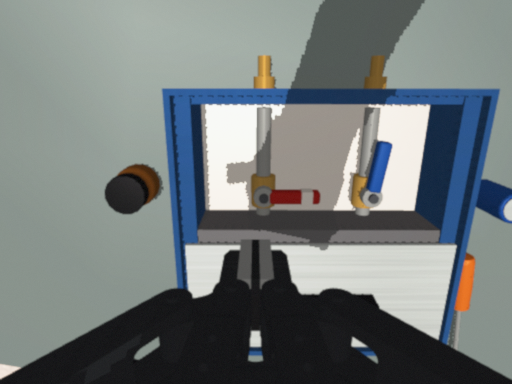

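View pics/side8.png

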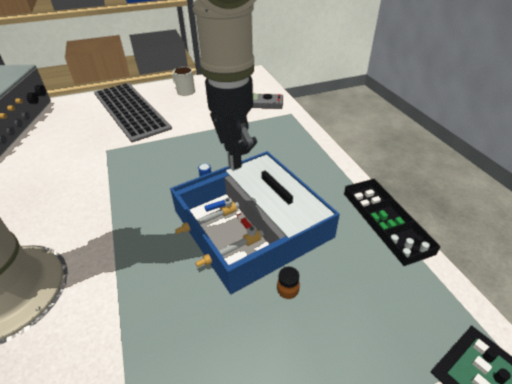

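View pics/scene8.png

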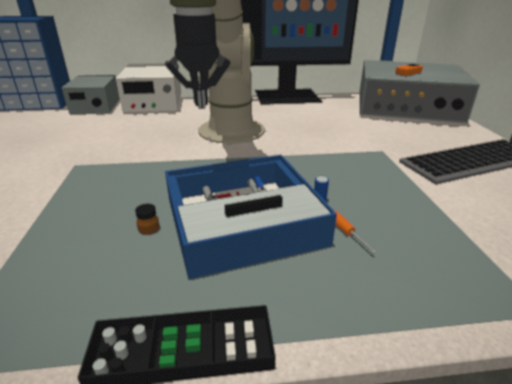

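The wrist view shows the red lever straight across, from the pivot at (263,198) to the tip at (320,197), which matches the projection for fully shut. The blue lever looks unchanged. In the scene view the jar, capacitor and screwdriver are at their starting pixels. Next I'll check the cover edge and blue tip numerically, then hand in.

```bash
python3 - <<'E'
from h import *
for f,uv in(("w8.npz",(386,143)),("w3.npz",(442,174)),):
    d=np.load(f); p={"intrinsics":d["K"],"world_from_camera":d["T"]}
    print("blue tip",w2b(q,ray("",uv,.057,p)).round(4))
d=np.load("w8.npz"); p={"intrinsics":d["K"],"world_from_camera":d["T"]}
print("cover near edge",w2b(q,ray("",(320,243),.076,p)).round(4))
a=cv2.imread("pics/scene0.png").astype(int);b=cv2.imread("pics/scene8.png").astype(int)
for n,(r,c) in {"jar":(slice(198,240),slice(128,164)),"cap":(slice(174,200),slice(312,332)),"sd":(slice(205,260),slice(335,380))}.items(): print(n,np.abs(a-b)[r,c].mean().round(2))
s=robot.state(); print(np.abs(s["joint_velocities"]).max(),s["contact_force"])
robot.sign_off()
E
```

```text
blue tip [[-0.0934  0.0646  0.057 ]]
blue tip [[-0.0937  0.0607  0.057 ]]
cover near edge [[0.0078 0.0005 0.076 ]]
jar 1.73
cap 7.29
sd 1.97
0.012027003661146124 [ 0.30994219  1.15925736 -0.58013085]
the job is handed in; nothing more can be done
```

The cover is fully back and the red valve is shut. I handed the job in at about 10 s of the 48 s allowed; sign-off gives no verdict.

**What I did:** I pushed the cover back by its bar, with the fingers partly open, until the force rose against the far rim. I then turned the red handle clockwise with the fingers shut, until it met its stop at 16 N. The arm finished about 250 mm up, above the box and clear of everything.

**Last checks:**
- **Cover:** its near edge measured box x +8 mm, so its origin is at about +73 mm. It needed to be beyond +55 mm and is flat by eye.
- **Red handle:** pivot and tip pixels match the projected fully shut position (about 1.57 rad).
- **Blue tip:** the before and after readings differ by about 4 mm. They were picked by eye from two views, and the limit is 15 mm.
- **Jar and screwdriver:** the scene picture is almost unchanged around both.
- **Capacitor:** this check disagreed. The picture around it changed more (mean difference 7.3, against under 2 for the other two). By eye it stands at its starting pixels in both fixed cameras. I put the change down to shadow or the box edge in the crop, but did not measure it further.
- **Arm:** contact force read about 1 N, which is noise level, and the joints were almost still.

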